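Pull the failed mixer relay and file it in the slotted rack

ROBOT

A 7-joint arm with a two-finger parallel gripper is mounted at the origin on the work surface. World frame = base frame: x ahead of the robot, y to its left, z up, the work surface at z = 0. Lengths are in m, angles in rad, forces in N, time in s.
With the tool pointing down it reaches from about 0.375 to 0.925 m from the base axis. Payload 3.1 kg.
Tool frame: the origin (TCP) lies midway between the tips of the shut fingers; the grasp point (between the pads) lies r.grip_depth behind it (r.grip_depth is the distance from the TCP to the grasp point, in m); z points along the fingers, y is the line along which they close (so a half turn about z gives the same grasp; the last joint's range is limited). The gripper opens to 85 mm and grips with 20 to 120 N. Pads are 22 mm wide; open, the fingers measure 114 mm over their backs; the gripper's body (76 mm by 85 mm) begins 54 mm behind the grasp point. The pads swing forward as they close: fully open they stand 13 mm farther back than shut.
Start: joints at [1.041, 0.383, 0.044, 1.598, -0.018, 1.161, -0.05], TCP at [0.272, -0.59, 0.231] pointing down, gripper open.
Joint ranges: [-2.61, 2.61], [-0.41, 2.15], [-1.48, 1.57], [0, 2.5], [-1.57, 4.71], [0.05, 1.97], [-2.85, 2.85]. Speed limits (rad/s): [2.79, 2.79, 3.14, 3.14, 3.14, 3.14, 3.14].

INTERFACE

Orientations are given as a unit quaternion [w, x, y, z].
In Python, from cell import r gives the robot as it stands.
- The arm moves only by the tool jog_arm, never from a script. Its argument "moves" is text: rows parted by semicolons, each of 7 numbers parted by spaces: the shift along the tool's x, y, z in m, then the turn, a rotation vector about the tool's x, y, z in degrees, then the finger opening in m, from 0 to 0.0854. In form: x y z ax ay az jaw; .... A call has 1 to 8 rows; each row is the pose to reach, as a shift and turn from the pose commanded when the call began, along the tool's axes at that moment; what a row does not reach only later rows make up. A row lasts 1/10 s, in which the tool goes at most 50 mm and 8.59 degrees, less where a joint would pass 70% of its speed; a pose out of reach is approached as far as the arm can. A call with a gripper value outside its range is refused whole. The fingers move at their own pace and stop on an object; the grip force is fixed at half the most. Time passes only in rows, so rows that repeat a pose let the fingers close. It gives the time, the measured TCP pose, the force, the opening and the grip force at its end, in the units of the state.
- r.observe(): the state, without advancing time (a new reading comes with each control period).
- r.camera(name): name is "scene" or "top"; returns a dict with "color" (400x640x3 uint8, red, green, blue), "mtx" (3x3 intrinsics, pixels), "D" ([k1, k2, p1, p2, k3] as OpenCV has them; the pictures are not rectified), "T" (4x4, takes a point from camera to world coordinates). Camera axes: x right, y down, z forward; pixel columns grow to the right and rows downward; lengths in m; the calibration is good to about 2 mm. A picture is of the moment at which its call begins. There is no depth.
- r.sign_off(): hands the job in; it is judged then, once.
The state is a dict: "clock": time; "joint_pos": joint angles; "qvel": joint speeds; "tau": joint torques, N m; "tool_pos": TCP position; "tool_rot": TCP orientation; "ft_force": force on the tool from outside, world axes, zero at the start; "torque": the same for the moment, N m; "opening": finger opening in m; "finger_force": force on a finger pad.
Only numpy, scipy, OpenCV 4.12 (cv2) and the standard library are available. Lean on these libraries where they do the work, as an engineer would, in place of code of your own. Each camera call takes 0.05 s, during which the arm holds its last target. There are 200 camera calls.

TASK

The red-capped relay on the ink mixer's control panel has failed: grip it by its two narrow ends and rock it gently from side to side, only a few degrees each way, until it rises free of its tight socket, because a straight pull tears the socket up off its rail. Then carry it to the white slotted rack and set it down, not drop it, standing upright on its blades in either free slot. Leave the green-capped relay seated in its socket, and do not disturb the white-capped spare, the tub or the spatula.

Things in the scene. Friction and masses are not known exactly. Their poses are not given: they have to be found in the camera images.
- faulty: The failed plug-in relay: grey slab 20 (x) x 52 (y) x 74 (z) mm with a red cap (top 12 mm), 0.12 kg, starts fully home in one of the two sockets. Origin: centre of its underside, level with the tips of two brass blades, each 4 mm thick (x), 8 mm wide (y), centred at y = +-20 mm. Foot from 16 mm up: 14 x 48 mm; full section from 20 mm up. Rock it in its y-z plane (turning about its x).
- faulty_grip (a point): A good point to grip the failed relay, on its axis 56 mm above its blade tips; the fingers go on its flat ends at y = +-26 mm, 52 mm apart.
- healthy: The good relay, the same as the failed one but with a green cap; it sits in the other socket and must stay there.
- spare: A spare relay, the same but with a white cap, standing upright in the rack's slot_1.
- panel: Control panel lying on the bench, fixed: grey plate 170 (x) x 130 (y) x 6 mm, with a steel rail along x carrying two blue sockets side by side. Origin: centre of its underside, z up. Each socket is 40 (x) x 76 (y) mm, centred at x = -36 or +36 mm, y = 0, its base 10 mm and its top 38 mm above the bench. A seated relay's axes lie along the panel's.
- seat_a (a point): Middle of the inner floor of the socket at panel x = -36 mm, 24 mm above the bench, 14 mm below the socket's top. A seated relay's origin lies here; its foot clears the socket top by 2 mm. Along y each blade has 2 mm of play on its outer side and plenty on its inner side.
- seat_b (a point): The same point of the socket at panel x = +36 mm. In both sockets a copper spring squeezes each blade on its flat x faces, from 2 to 12 mm above the inner floor: each blade resists sliding with about 10 to 14 N, stays where it is left, and is free once it has risen about 12 mm.
- socket_a (a joint): Lift in m of the socket at panel x = -36 mm off the rail, 0 is home. A spring clip holds it down until the net upward pull passes about 17 N (both blades pulled at once exceed that, one blade does not); then it rises up to 12 mm.
- socket_b (a joint): Lift of the socket at panel x = +36 mm off the rail, the same kind.
- rack: Fixed white plastic rack, base 102 (x) x 84 (y) x 8 mm; origin: centre of its underside, z up. Four upright dividers, 6 mm thick, 44 mm long along y and 40 mm high above the base's top (48 mm above the bench), leave three slots along y, each 26 mm clear, at x = -32, 0, +32 mm. A relay stands in a slot with its wide side along the rack's y, either way round.
- slot_1 (a point): Centre of the floor of the slot at rack x = -32 mm (8 mm above the bench); taken by the spare.
- slot_2 (a point): Centre of the floor of the middle slot, free.
- slot_3 (a point): Centre of the floor of the slot at rack x = +32 mm, free.
- tub: Black ink tub with a pale lid and label, 96 mm across and 110 mm tall; origin at the centre of its underside. A bystander.
- spatula: Ink spatula, 200 mm long, lying flat along its own x; origin at the middle of its underside. A bystander.
Things that resemble listed ones, but are neither listed nor needed, are in the scene too. Several things have the shape of the panel; the one meant has the colours described above.

How it is judged:
On the way, in this order (a step that is already met when the one before it is completed fails the run):
1. the red-capped relay is free of its socket, its blades above the socket's top (z of faulty in the frame of panel above 0.04 m), for 0.1 s.
2. the relay, still held in the fingers, stands down in a free slot of the rack, within 8 mm of its floor (contact force between the fingers and faulty above 0.5 N and (distance between faulty and slot_2 below 0.02 m or distance between faulty and slot_3 below 0.02 m) and z of faulty in the frame of rack below 0.016 m and angle between faulty's own z axis and vertical below 0.2 rad), for 0.05 s.
At the end, for the whole second after the job is handed in: Red-capped relay released, at rest in slot_2 or slot_3: blade tips within 4 mm of the floor, within 18 mm of mid-slot along y, upright within 0.2 rad. Sockets down within 2 mm; green relay within 5 mm and white spare within 15 mm of their starts, spare upright within 0.25 rad ((x of faulty in the frame of slot_2 between -0.013 and 0.013 m or x of faulty in the frame of slot_3 between -0.013 and 0.013 m) and y of faulty in the frame of rack between -0.018 and 0.018 m and z of faulty in the frame of rack between 0.004 and 0.012 m and angle between faulty's own z axis and vertical below 0.2 rad and linear speed of faulty below 0.02 m/s and distance of healthy from where it was at the start of the episode below 0.005 m and distance of spare from where it was at the start of the episode below 0.015 m and angle between spare's own z axis and vertical below 0.25 rad and value of joint each of socket_a, socket_b below 0.002 m); the robot touches nothing.
It fails at once if a socket is pulled up off the rail by more than 4 mm (value of joint any of socket_a, socket_b above 0.004 m).
It fails at once if the failed relay is tilted by more than 0.26 rad (15 degrees) while its blades are still in the socket (angle between faulty's own z axis and vertical above 0.26 rad and horizontal distance between faulty and panel below 0.08 m and z of faulty in the frame of panel below 0.034 m).
It fails at once if the green-capped relay is shifted by more than 5 mm (distance of healthy from where it was at the start of the episode above 0.005 m).
It fails at once if the white-capped spare is shifted by more than 20 mm (distance of spare from where it was at the start of the episode above 0.02 m).
It fails at once if the tub or the spatula is shifted by more than 30 mm, or the tub tipped (distance of any of tub, spatula from where it was at the start of the episode above 0.03 m or angle between tub's own z axis and vertical above 0.3 rad).
It also fails if it takes over 58 s, if anything falls off the work surface, if the arm or the gripper's body presses on something with over 40 N, if the wrist force passes 120 N, or if a joint passes its speed limit or range.

## Working session

There is one attempt and no reset: what is moved stays moved. The work goes in short steps, Python scripts to look and compute and a tool call to move; the robot and the scene stay as the last step left them, time stands still between calls to the robot, and variables do not carry over. Pictures are saved under pics/ and viewed, at most 10 in all, crops included, and the job is handed in when it is done.

Besides the shell and the picture viewer there is one more tool, called after "Emit:" by a JSON object that holds its "api" and its "payload". jog_arm: Moves the arm, as the interface text tells. Its arguments: {"type":"object","properties":{"moves":{"type":"string"}},"required":["moves"]}

```bash
mkdir -p pics
cat > h.py <<'E'
import numpy as np, cv2
from cell import r
def snap(name, fn):
    c=r.camera(name); cv2.imwrite(f'pics/{fn}.png', cv2.cvtColor(c['color'],cv2.COLOR_RGB2BGR)); np.savez(f'pics/{fn}.npz',**{k:c[k] for k in('mtx','D','T')}, color=c['color']); return c
def ray(fn, px, z):
    "pixels -> world xy at given heights z"
    c=np.load(f'pics/{fn}.npz'); px=np.array(px,float).reshape(-1,1,2)
    n=cv2.undistortPoints(px,c['mtx'],c['D']).reshape(-1,2)
    d=np.c_[n,np.ones(len(n))]@c['T'][:3,:3].T; o=c['T'][:3,3]
    s=(np.broadcast_to(z,len(n))-o[2])/d[:,2]
    return o+s[:,None]*d
E
python3 - <<'E'
from h import *
a=snap('top','t0'); b=snap('scene','s0')
for c in(a,b): print(np.round(c['mtx'],1).tolist(),np.round(c['T'],3).tolist())
s=r.observe(); print(r.grip_depth,{k:np.round(s[k],3) for k in('tool_pos','tool_rot','ft_force','opening','clock')})
E
```

```text
[[363.2, 0.0, 318.0], [0.0, 363.2, 195.1], [0.0, 0.0, 1.0]] [[0.022, -0.987, 0.16, 0.437], [-1.0, -0.024, -0.013, 0.102], [0.017, -0.16, -0.987, 0.787], [0.0, 0.0, 0.0, 1.0]]
[[432.8, 0.0, 321.8], [0.0, 432.8, 194.5], [0.0, 0.0, 1.0]] [[-0.509, 0.606, -0.612, 1.23], [0.861, 0.36, -0.359, 0.49], [0.002, -0.709, -0.705, 0.86], [0.0, 0.0, 0.0, 1.0]]
0.0187 {'tool_pos': array([ 0.272, -0.59 ,  0.23 ]), 'tool_rot': array([-0.001,  0.977,  0.214, -0.   ]), 'ft_force': array([0.197, 0.009, 0.159]), 'opening': np.float64(0.085), 'clock': np.float64(0.1)}
```

View pics/t0.png

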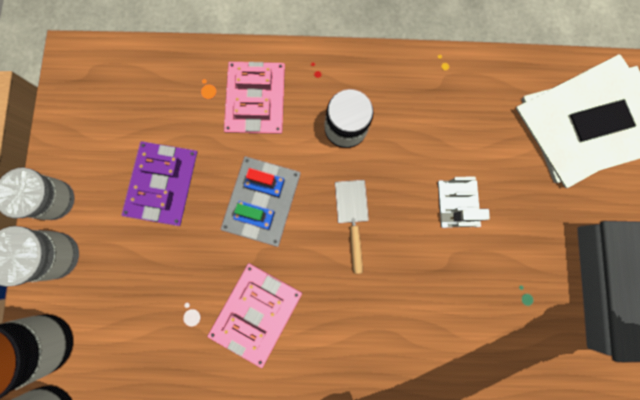

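View pics/s0.png

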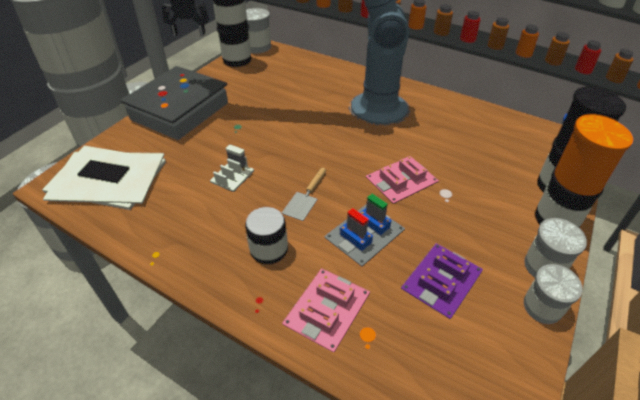

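Candidates in the top view: grey panel with blue sockets (260,200), purple panel (160,183), pink panels (255,97) and (255,315). Only the grey one has blue sockets. The red cap is at (261,177), the green at (249,211), the rack at (460,203) with the white spare at about (467,214). I'll check this in one close crop.

Run:
```python
from h import *
a=cv2.imread('pics/t0.png'); b=cv2.imread('pics/s0.png')
def cr(i,x,y,w,h): return cv2.resize(i[y:y+h,x:x+w],(400,300),interpolation=cv2.INTER_CUBIC)
cv2.imwrite('pics/c0.png',np.vstack([np.hstack([cr(a,210,145,100,105*100//140),cr(a,425,165,80,60)]),np.hstack([cr(b,320,190,100,75),cr(b,200,140,80,60)])]))
```

```text
(no output)
```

View pics/c0.png

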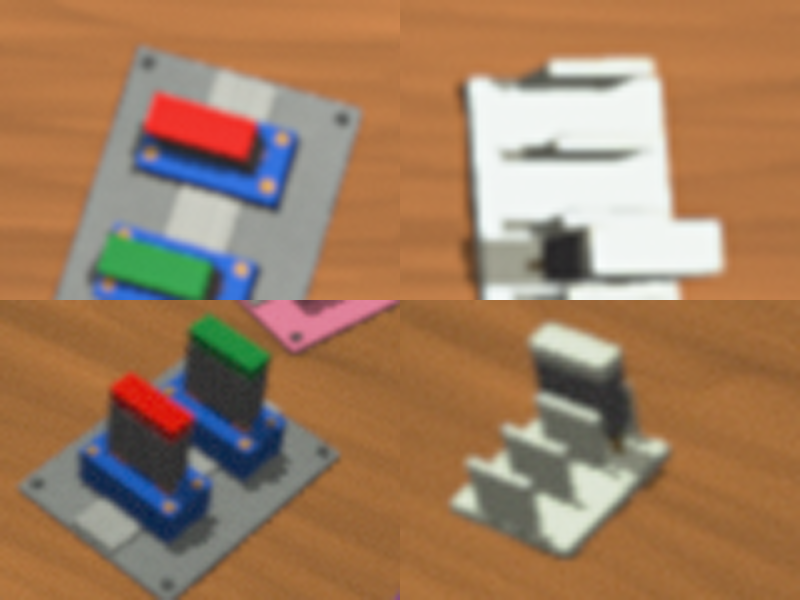

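The crop confirms it: the grey panel with blue sockets holds the red relay (top view, cap corners (249,168), (275.5,176), (272.5,185), (246,177)). In the rack, the spare stands in the low-x slot, and the middle and upper slots are free. Next I fit poses and overlay them on the images.

```bash
cat >> h.py <<'E'
from scipy.optimize import least_squares
def proj(fn,P):
    c=np.load(f'pics/{fn}.npz'); W=np.linalg.inv(c['T']); 
    return cv2.projectPoints(np.array(P,float).reshape(-1,1,3),cv2.Rodrigues(W[:3,:3])[0],W[:3,3],c['mtx'],c['D'])[0].reshape(-1,2)
def place(q,P):
    P=np.array(P,float); c,s=np.cos(q[2]),np.sin(q[2]); return np.c_[q[0]+c*P[:,0]-s*P[:,1],q[1]+s*P[:,0]+c*P[:,1],P[:,2]]
def fit(q0,obs):
    f=lambda q:np.concatenate([(proj(fn,place(q,P))-px).ravel() for fn,P,px in obs])
    s=least_squares(f,q0,loss='soft_l1'); return s.x, f(s.x).reshape(-1,2)
E
python3 - <<'E'
from h import *
x,y,z=.085,.065,.006; X,Y,Z=.036,.026,.098
pl=[(x,y,z),(x,-y,z),(-x,-y,z),(-x,y,z)]
cap=[(X+.01,Y,Z),(X+.01,-Y,Z),(X-.01,-Y,Z),(X-.01,Y,Z)]
q0=ray('t0',[(260,200)],[.006])[0]; 
q,e=fit([q0[0],q0[1],-.3],[('t0',pl,[(248,156),(299,176),(274,245),(222,228)]),('t0',cap,[(249.2,168.2),(275.5,175.8),(272.5,185),(246,177)]),
 ('s0',pl[:2]+pl[3:],[(362,265),(325,236.8),(404.5,229)])])
print('panel',q.round(4),np.round(e,1).tolist())
q0=ray('t0',[(460,205)],[.008])[0]
base=[(.051,.042,.008),(.051,-.042,.008),(-.051,.042,.008)]; d=[(.051,.022,.048),(.051,-.022,.048)]
print([proj('s0',place([q0[0],q0[1],0],base)).round().tolist()])
qr,e=fit([q0[0],q0[1],0],[('t0',base[:1],[(438.6,180.6)]),('t0',d,[(454,177.3),(476,176.6)]),
 ('s0',[(.051,.042,.008),(.051,-.042,.008),(-.051,.042,.008)],[(233,251-60),(210,181),(253.6,169.6)])])
print('rack',qr.round(4),np.round(e,1).tolist())
np.save('q.npy',[q,qr])
def boxp(cx,cy,hx,hy,z0,z1): return [(cx+sx*hx,cy+sy*hy,zz) for zz in(z0,z1) for sx,sy in((1,1),(1,-1),(-1,-1),(-1,1))]
def draw(img,fn,q,b):
    p=proj(fn,place(q,b)).copy()*8+4
    p=p.round().astype(int)
    for k in range(4):
        for a,c in((k,(k+1)%4),(4+k,4+(k+1)%4),(k,k+4)): cv2.line(img,tuple(map(int,p[a])),tuple(map(int,p[c])),(0,255,255),1)
rows=[]
for fn,w in(('t0',[(215,150),(425,165)]),('s0',[(320,190),(195,140)])):
    im=cv2.resize(cv2.imread(f'pics/{fn}.png'),None,fx=8,fy=8,interpolation=cv2.INTER_CUBIC)
    for b in(boxp(0,0,.085,.065,0,.006),boxp(.036,0,.01,.026,.044,.098)): draw(im,fn,q,b)
    for b in [boxp(0,0,.051,.042,0,.008)]+[boxp(k,0,.003,.022,.008,.048) for k in(-.048,-.016,.016,.048)]+[boxp(-.032,0,.01,.026,.028,.082)]: draw(im,fn,qr,b)
    rows.append(np.hstack([cv2.resize(im[8*v:8*v+H*8,8*u:8*u+W*8],(400,300)) for (u,v),(W,H) in zip(w,((100,75),(80,60)))]))
cv2.imwrite('pics/c1.png',np.vstack(rows))
print(place(q,[(.036,0,.08)]),place(qr,[(0,0,.008),(.032,0,.008)]))
E
```

```text
panel [ 0.5489  0.2165 -0.3015] [[-2.1, -0.6], [2.5, -2.2], [1.5, 2.8], [-3.7, 0.3], [0.1, -0.8], [-0.9, -0.0], [-1.4, 0.4], [-0.3, -0.1], [-3.0, -0.6], [-2.2, -3.1], [0.2, -0.5]]
[[[232.0, 188.0], [209.0, 178.0], [253.0, 168.0]]]
rack [ 0.5529 -0.2153  0.0164] [[-0.5, -0.2], [0.1, -0.6], [-1.3, 0.3], [-0.7, -1.4], [-0.5, -1.4], [-0.0, -0.7]]
[[0.58324471 0.20584111 0.08      ]] [[ 0.55291723 -0.21525267  0.008     ]
 [ 0.58491293 -0.21472773  0.008     ]]
```

View pics/c1.png

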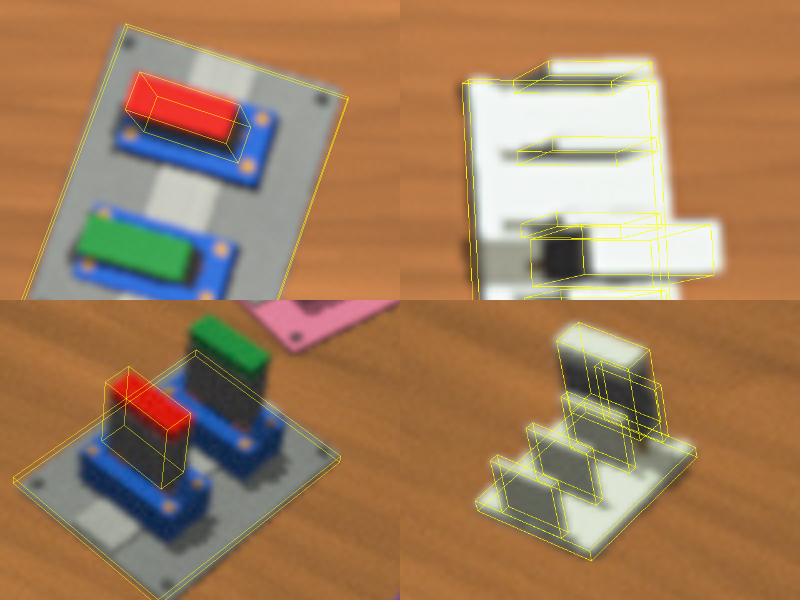

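The rack overlay fits well in both views: slot 3 between top-crop rows 85 and 150, the spare in slot 1. The relay box is about 2 px off, so I refine it by silhouette matching on the two caps.

```bash
cat > capfit.py <<'E'
from h import *
from scipy.optimize import minimize
def capmask(fn,col):
    im=np.load(f'pics/{fn}.npz')['color']; im=cv2.resize(im,None,fx=4,fy=4,interpolation=cv2.INTER_CUBIC).astype(int)
    R,G,B=im[...,0],im[...,1],im[...,2]
    return (R>90)&(G<R*.45)&(B<R*.45) if col=='r' else (G>50)&(R<G*.6)&(B<G*.75)
def capbox(cx): return [(cx+a*.01,b*.026,z) for a in(1,-1) for b in(1,-1) for z in(.086,.098)]
def model(fn,q,cx,sh):
    m=np.zeros(sh,np.uint8); p=proj(fn,place(q,capbox(cx)))*4+1.5
    cv2.fillConvexPoly(m,np.round(cv2.convexHull(p.astype(np.float32))*16).astype(np.int32),1,shift=4); return m>0
if __name__=='__main__':
    q=np.load('q.npy')[0]
    M={}
    for fn in('t0','s0'):
        for c,cx in(('r',.036),('g',-.036)):
            m=capmask(fn,c); w=np.zeros_like(m); u,v=(proj(fn,place(q,[(cx,0,.092)]))[0]*4).astype(int); w[v-80:v+80,u-100:u+100]=1
            M[fn,c,cx]=m&w; print(fn,c,M[fn,c,cx].sum(),model(fn,q,cx,m.shape).sum())
    for fns in(('t0',),('s0',),('t0','s0')):
        f=lambda d:sum((model(k[0],q+d*[.01,.01,.1],k[2],m.shape)^m).sum()/m.sum() for k,m in M.items() if k[0] in fns)
        s=min((minimize(f,d0,method='Nelder-Mead',options=dict(initial_simplex=np.vstack([d0,d0+np.eye(3)*.5]))) for d0 in(np.zeros(3),np.array([.4,.4,0]),np.array([-.4,.4,.2]))),key=lambda s:s.fun)
        qq=q+s.x*[.01,.01,.1]; print(fns,qq.round(4),round(s.fun,3),place(qq,[(.036,0,.08)]).round(4))
E
python3 capfit.py
```

```text
t0 r 4552 5034
t0 g 4314 5013
s0 r 2702 3405
s0 g 2383 3187
('t0',) [ 0.5491  0.2163 -0.2741] 0.259 [[0.5838 0.2065 0.08  ]]
('s0',) [ 0.5477  0.218  -0.3066] 0.601 [[0.5821 0.2071 0.08  ]]
('t0', 's0') [ 0.5493  0.2168 -0.2647] 0.861 [[0.5841 0.2074 0.08  ]]
```

The relay grip point is at about (0.5835, 0.2065, 0.080), with yaw about -0.29. Now a helper for tool-frame moves.

```bash
cat > go.py <<'E'
import sys
from h import *
from scipy.spatial.transform import Rotation as Ro
def delta(p,yaw,roll=0):
    "tool shift/turn to bring the TCP to p, fingers closing along local y of yaw frame"
    s=r.observe(); R0=Ro.from_quat(np.roll(s['tool_rot'],-1))
    best=None
    for k in(0,np.pi):
        Rt=Ro.from_euler('z',yaw+k)*Ro.from_euler('x',roll)*Ro.from_euler('x',np.pi)
        v=(R0.inv()*Rt).as_rotvec(degrees=True)
        if best is None or np.linalg.norm(v)<np.linalg.norm(best): best=v
    print('shift',R0.inv().apply(np.array(p)-s['tool_pos']).round(4),'turn',best.round(2))
    print('pos',s['tool_pos'].round(4),'F',s['ft_force'].round(2),'M',s['torque'].round(2),'open',round(float(s['opening']),4),'ff',s['finger_force'],'t',s['clock'],'q',np.round(s['joint_pos'],2))
if __name__=='__main__':
    a=list(map(float,sys.argv[1:])); delta(a[:3],a[3],*a[4:])
E
python3 go.py .5835 .2065 .18 -.29
```

```text
shift [ 0.6164 -0.5923  0.0513] turn [-0.13  0.06 41.36]
pos [ 0.2717 -0.5896  0.23  ] F [0.2  0.01 0.16] M [-0.01 -0.02 -0.  ] open 0.0853 ff 0.0 t 0.1 q [ 1.04  0.38  0.04  1.6  -0.02  1.16 -0.05]
```

Emit:
{"api": "jog_arm", "payload": {"moves": "0.036 -0.035 0 0 0 3 0.0854; 0.072 -0.070 0 0 0 6 0.0854; 0.108 -0.105 0 0 0 9 0.0854; 0.144 -0.140 0 0 0 12 0.0854; 0.180 -0.175 0 0 0 15 0.0854; 0.216 -0.210 0 0 0 18 0.0854; 0.252 -0.245 0 0 0 21 0.0854; 0.288 -0.280 0 0 0 21 0.0854"}}

```text
clock: 0.9
tool_pos: [0.4158, -0.215, 0.231]
tool_rot: [0.0, 0.999, 0.032, -0.0]
ft_force: [1.7, -1.9, 0.2]
opening: 0.0857
finger_force: 0.0
```

```bash
python3 go.py .5835 .2065 .18 -.29
```

```text
shift [ 0.1945 -0.4099  0.0509] turn [1.00e-02 2.00e-02 2.03e+01]
pos [ 0.4158 -0.215   0.231 ] F [ 1.66 -1.87  0.16] M [-0.03 -0.08  0.07] open 0.0857 ff 0.0 t 0.9 q [ 0.58  0.05 -0.19  2.01  0.01  1.09 -1.13]
```

Emit:
{"api": "jog_arm", "payload": {"moves": "0.02 -0.045 0 0 0 3 0.0854; 0.04 -0.09 0 0 0 6 0.0854; 0.06 -0.135 0 0 0 9 0.0854; 0.08 -0.18 0 0 0 12 0.0854; 0.10 -0.22 0 0 0 15 0.0854; 0.12 -0.26 0 0 0 18 0.0854; 0.14 -0.3 0 0 0 20 0.0854; 0.16 -0.34 0.01 0 0 20 0.0854"}}

```text
clock: 1.7
tool_pos: [0.5546, 0.1344, 0.2222]
tool_rot: [-0.0, 0.99, -0.142, 0.001]
ft_force: [0.4, 0.2, -0.0]
opening: 0.085
finger_force: 0.0
```

```bash
python3 go.py .5835 .2065 .18 -.29
```

```text
shift [ 0.0073 -0.0772  0.0423] turn [-0.06 -0.14  0.3 ]
pos [0.5546 0.1344 0.2222] F [ 0.36  0.23 -0.05] M [-0.05 -0.08  0.04] open 0.085 ff 0.0 t 1.7 q [ 0.1   0.28 -0.48  1.78  0.14  1.11 -2.28]
```

Emit:
{"api": "jog_arm", "payload": {"moves": "0.003 -0.035 0.01 0 0 0 0.0854; 0.007 -0.07 0.025 0 0 0 0.0854; 0.0073 -0.077 0.042 0 0 0.3 0.0854; 0.0073 -0.077 0.042 0 0 0.3 0.0854; 0.0073 -0.077 0.042 0 0 0.3 0.0854"}}

```text
clock: 2.2
tool_pos: [0.5811, 0.2026, 0.1782]
tool_rot: [0.001, 0.989, -0.145, -0.001]
ft_force: [-0.1, -1.0, 0.7]
opening: 0.0853
finger_force: 0.0
```

```bash
python3 - <<'E'
from h import *
snap('top','t1');snap('scene','s1')
a=cv2.imread('pics/t1.png'); b=cv2.imread('pics/s1.png')
cr=lambda i,x,y,w,h: cv2.resize(i[y:y+h,x:x+w],(400,400),interpolation=cv2.INTER_CUBIC)
cv2.imwrite('pics/c2.png',np.hstack([cr(a,200,120,120,120),cr(b,310,140,120,120)]))
E
python3 go.py .5835 .2065 .061 -.29
```

```text
shift [-0.0003 -0.0045  0.1188] turn [ 0.06 -0.06 -0.1 ]
pos [0.5824 0.2022 0.1798] F [-0.39 -0.14 -0.32] M [-0.01 -0.04 -0.02] open 0.0854 ff 0.0 t 2.3 q [-0.02  0.41 -0.48  1.71  0.22  1.07 -2.43]
```

View pics/c2.png

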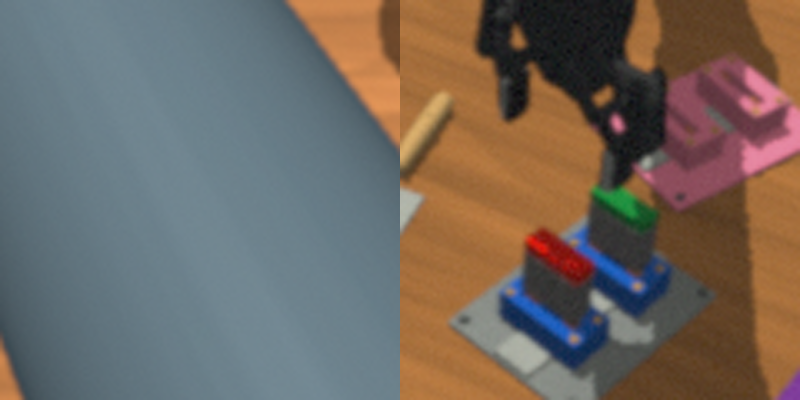

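The arm hides the top view. The scene view shows the two fingers (pad tips at (515,110) and (615,180) in the crop) straddling above the red cap at (560,255), with nothing in the way below. Descending.

Emit:
{"api": "jog_arm", "payload": {"moves": "0 -0.0045 0.02 0 0 0 0.0854; 0 -0.0045 0.04 0 0 0 0.0854; 0 -0.0045 0.06 0 0 0 0.0854; 0 -0.0045 0.08 0 0 0 0.0854; 0 -0.0045 0.1 0 0 0 0.0854; 0 -0.0045 0.118 0 0 0 0.0854; 0 -0.0045 0.118 0 0 0 0.0854; 0 -0.0045 0.118 0 0 0 0.0854"}}

```text
clock: 3.1
tool_pos: [0.5835, 0.2081, 0.0617]
tool_rot: [0.0, 0.99, -0.145, 0.0]
ft_force: [0.2, 0.7, 0.1]
opening: 0.0853
finger_force: 0.0
```

```bash
python3 - <<'E'
from h import *
snap('scene','s2')
b=cv2.imread('pics/s2.png')
cv2.imwrite('pics/c3.png',cv2.resize(b[150:270,300:440],(700,600),interpolation=cv2.INTER_CUBIC))
E
python3 go.py .5835 .2065 .061 -.29
```

```text
shift [0.0001 0.0024 0.0014] turn [-0.06 -0.09  0.02]
pos [0.584  0.2088 0.0624] F [-0.03  0.17  0.06] M [ 0.01 -0.03 -0.01] open 0.0856 ff 0.0 t 3.15 q [-0.06  0.56 -0.44  1.77  0.3   0.87 -2.5 ]
```

View pics/c3.png

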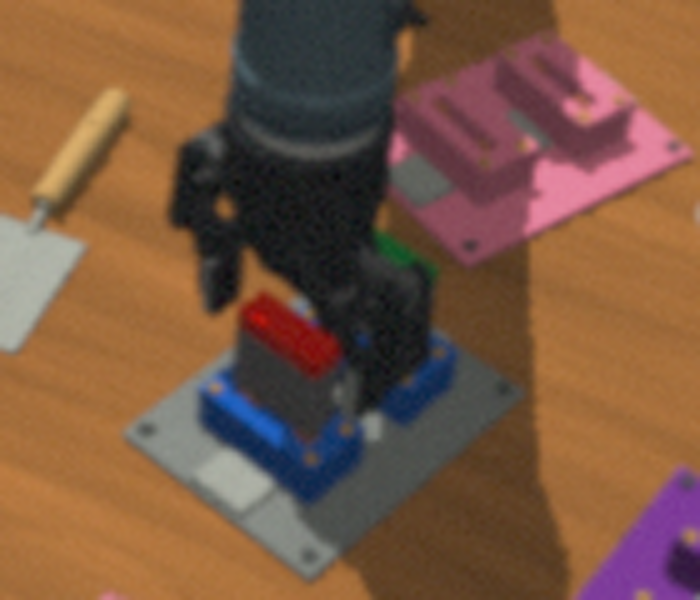

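The scene shows the red cap at crop (290,335) and fingers at about (215,300) and (370,400), possibly set behind the relay. I'll check that by projection before closing.

Run:
```python
from h import *
s=r.observe(); q=[*s['tool_pos'][:2],-.29]; o=np.array([300,150])
f=lambda P,q=q:((proj('s2',place(q,P))-o)*5).round().tolist()
print('finger inner tips',f([(0,.0427,.074),(0,-.0427,.074)]),'outer',f([(0,.057,.074),(0,-.057,.074)]))
print('near edge of pads',f([(.011,.0427,.074),(.011,-.0427,.074)]))
Q=[.5835,.2065,-.29]
print('cap top',f([(a*.01,b*.026,.098) for a,b in((1,1),(1,-1),(-1,-1),(-1,1))],Q))
# cap top mask -> position in this picture
im=np.load('pics/s2.npz')['color'].astype(int); m=(im[...,0]>90)&(im[...,1]<.4*im[...,0])&(im[...,2]<.4*im[...,0]); m[:200]=0;m[:,:340]=0;m[235:]=0;m[:,375:]=0
v,u=np.nonzero(m); print('red centroid',u.mean(),v.mean(),m.sum(), 'ray',ray('s2',[(u.mean(),v.mean())],[.094]).round(4))
```

```text
finger inner tips [[348.0, 405.0], [221.0, 309.0]] outer [[370.0, 422.0], [201.0, 293.0]]
near edge of pads [[332.0, 417.0], [206.0, 320.0]]
cap top [[308.0, 361.0], [230.0, 301.0], [259.0, 281.0], [337.0, 339.0]]
red centroid 357.5364238410596 216.3841059602649 151 ray [[0.5857 0.2106 0.094 ]]
```

The predicted fingertip pixels agree with the picture. The relay is within a few millimetres of centred, given about 2 px of scene-camera bias, so I close.

Emit:
{"api": "jog_arm", "payload": {"moves": "0 0 0 0 0 0 0.06; 0 0 0 0 0 0 0.06; 0 0 0 0 0 0 0.045; 0 0 0 0 0 0 0.045; 0 0 0 0 0 0 0.045; 0 0 0 0 0 0 0.045"}}

```text
clock: 3.75
tool_pos: [0.5837, 0.2084, 0.0626]
tool_rot: [0.0, 0.99, -0.144, 0.001]
ft_force: [-1.3, -0.9, 5.6]
opening: 0.0513
finger_force: 64.2
```

```bash
python3 go.py .5835 .2065 .061 -.29
```

```text
shift [0.0004 0.0019 0.0016] turn [ 0.05 -0.07  0.09]
pos [0.5837 0.2084 0.0626] F [-1.35 -0.86  5.65] M [-0.35  0.39  0.24] open 0.0513 ff 64.16713446378708 t 3.75 q [-0.06  0.56 -0.44  1.77  0.3   0.87 -2.5 ]
```

The relay is gripped (51 mm opening, 64 N). Now I plan the rocking: lift one blade at a time, with about ±5° of tilt and the opposite blade held or going slightly down.

```bash
cat > rock.py <<'E'
import numpy as np
from scipy.spatial.transform import Rotation as Ro
L=.0386
def pose(a,b):
    ph=-np.arcsin((a-b)/40); s,c=np.sin(ph),np.cos(ph); return np.array([0,L*s,L-(a+b)/2000-L*c]),Ro.from_rotvec([ph,0,0])
def plan(w,n=6,hold=2):
    for i in range(len(w)-1):
        p0,R0=pose(*w[i]); print(w[i],'->',w[i+1])
        for k in range(1,n+1):
            p,R=pose(*(np.array(w[i])+(np.array(w[i+1])-w[i])*k/n)); d=R0.inv().apply(p-p0); v=(R0.inv()*R).as_rotvec(degrees=True)
            print('  0 %.4f %.4f %.2f 0 0 0.045;'%(d[1],d[2],v[0]))
if __name__=='__main__': plan([(0,0),(3.6,0),(3,6.5),(9.5,6),(9,12.5),(15.5,13),(15.5,15.5)])
E
python3 rock.py
```

```text
(0, 0) -> (3.6, 0)
  0 -0.0006 -0.0003 -0.86 0 0 0.045;
  0 -0.0012 -0.0006 -1.72 0 0 0.045;
  0 -0.0017 -0.0009 -2.58 0 0 0.045;
  0 -0.0023 -0.0011 -3.44 0 0 0.045;
  0 -0.0029 -0.0014 -4.30 0 0 0.045;
  0 -0.0035 -0.0016 -5.16 0 0 0.045;
(3.6, 0) -> (3, 6.5)
  0 0.0012 -0.0005 1.70 0 0 0.045;
  0 0.0024 -0.0009 3.40 0 0 0.045;
  0 0.0036 -0.0013 5.09 0 0 0.045;
  0 0.0047 -0.0017 6.79 0 0 0.045;
  0 0.0059 -0.0020 8.48 0 0 0.045;
  0 0.0071 -0.0023 10.18 0 0 0.045;
(3, 6.5) -> (9.5, 6)
  0 -0.0012 -0.0005 -1.68 0 0 0.045;
  0 -0.0023 -0.0009 -3.35 0 0 0.045;
  0 -0.0035 -0.0013 -5.02 0 0 0.045;
  0 -0.0047 -0.0017 -6.69 0 0 0.045;
  0 -0.0058 -0.0021 -8.36 0 0 0.045;
  0 -0.0070 -0.0024 -10.04 0 0 0.045;
(9.5, 6) -> (9, 12.5)
  0 0.0012 -0.0005 1.68 0 0 0.045;
  0 0.0023 -0.0009 3.35 0 0 0.045;
  0 0.0035 -0.0013 5.02 0 0 0.045;
  0 0.0047 -0.0017 6.69 0 0 0.045;
  0 0.0058 -0.0021 8.36 0 0 0.045;
  0 0.0070 -0.0024 10.04 0 0 0.045;
(9, 12.5) -> (15.5, 13)
  0 -0.0010 -0.0006 -1.44 0 0 0.045;
  0 -0.0020 -0.0011 -2.87 0 0 0.045;
  0 -0.0030 -0.0016 -4.30 0 0 0.045;
  0 -0.0041 -0.0021 -5.74 0 0 0.045;
  0 -0.0051 -0.0026 -7.17 0 0 0.045;
  0 -0.0061 -0.0031 -8.60 0 0 0.045;
(15.5, 13) -> (15.5, 15.5)
  0 0.0004 -0.0002 0.60 0 0 0.045;
  0 0.0008 -0.0004 1.20 0 0 0.045;
  0 0.0012 -0.0006 1.79 0 0 0.045;
  0 0.0017 -0.0008 2.39 0 0 0.045;
  0 0.0021 -0.0010 2.99 0 0 0.045;
  0 0.0025 -0.0012 3.58 0 0 0.045;
```

Emit:
{"api": "jog_arm", "payload": {"moves": "0 -0.0006 -0.0003 -0.86 0 0 0.045; 0 -0.0012 -0.0006 -1.72 0 0 0.045; 0 -0.0017 -0.0009 -2.58 0 0 0.045; 0 -0.0023 -0.0011 -3.44 0 0 0.045; 0 -0.0029 -0.0014 -4.3 0 0 0.045; 0 -0.0035 -0.0016 -5.16 0 0 0.045; 0 -0.0035 -0.0016 -5.16 0 0 0.045"}}

```text
clock: 4.45
tool_pos: [0.5847, 0.2117, 0.064]
tool_rot: [0.046, 0.989, -0.144, -0.006]
ft_force: [-1.8, -3.9, 6.8]
opening: 0.051
finger_force: 64.2
```

```bash
python3 go.py .5837 .2084 .0626 -.29
```

```text
shift [-0.      0.0033  0.0017] turn [ 5.27 -0.07  0.07]
pos [0.5847 0.2117 0.064 ] F [-1.8  -3.87  6.85] M [-0.24  0.37  0.17] open 0.051 ff 64.1893994808197 t 4.45 q [-0.14  0.59 -0.4   1.72  0.35  0.97 -2.56]
```

Emit:
{"api": "jog_arm", "payload": {"moves": "0 0.0012 -0.0005 1.7 0 0 0.045; 0 0.0024 -0.0009 3.4 0 0 0.045; 0 0.0036 -0.0013 5.09 0 0 0.045; 0 0.0047 -0.0017 6.79 0 0 0.045; 0 0.0059 -0.002 8.48 0 0 0.045; 0 0.0071 -0.0023 10.18 0 0 0.045; 0 0.0071 -0.0023 10.18 0 0 0.045"}}

```text
clock: 5.15
tool_pos: [0.5827, 0.2063, 0.0653]
tool_rot: [-0.046, 0.988, -0.144, 0.007]
ft_force: [4.8, 1.6, -7.4]
opening: 0.0512
finger_force: 64.2
```

```bash
python3 go.py .5837 .2084 .0626 -.29
```

```text
shift [ 0.0003 -0.002   0.0029] turn [-5.34 -0.06  0.01]
pos [0.5827 0.2063 0.0653] F [ 4.81  1.58 -7.36] M [ 0.46 -1.15  0.16] open 0.0512 ff 64.23738777637482 t 5.15 q [ 0.02  0.54 -0.48  1.82  0.24  0.79 -2.42]
```

Emit:
{"api": "jog_arm", "payload": {"moves": "0 -0.0012 -0.0005 -1.68 0 0 0.045; 0 -0.0023 -0.0009 -3.35 0 0 0.045; 0 -0.0035 -0.0013 -5.02 0 0 0.045; 0 -0.0047 -0.0017 -6.69 0 0 0.045; 0 -0.0058 -0.0021 -8.36 0 0 0.045; 0 -0.007 -0.0024 -10.04 0 0 0.045; 0 -0.007 -0.0024 -10.04 0 0 0.045"}}

```text
clock: 5.85
tool_pos: [0.584, 0.2109, 0.0678]
tool_rot: [0.046, 0.989, -0.144, -0.007]
ft_force: [4.1, -0.8, -10.4]
opening: 0.0511
finger_force: 64.9
```

```bash
python3 go.py .5837 .2084 .0626 -.29
```

```text
shift [0.0004 0.002  0.0054] turn [5.28 0.   0.07]
pos [0.584  0.2109 0.0678] F [  4.1   -0.79 -10.36] M [ 0.22 -1.28  0.2 ] open 0.0511 ff 64.88076567649841 t 5.85 q [-0.13  0.58 -0.41  1.72  0.35  0.97 -2.56]
```

```bash
python3 -c "
from rock import plan
plan([(9.5,6),(8.2,11.8),(14,10.2),(12.6,16)])"
```

```text
(9.5, 6) -> (8.2, 11.8)
  0 0.0012 -0.0004 1.70 0 0 0.045;
  0 0.0024 -0.0007 3.40 0 0 0.045;
  0 0.0035 -0.0010 5.09 0 0 0.045;
  0 0.0047 -0.0012 6.79 0 0 0.045;
  0 0.0059 -0.0014 8.48 0 0 0.045;
  0 0.0070 -0.0016 10.18 0 0 0.045;
(8.2, 11.8) -> (14, 10.2)
  0 -0.0012 -0.0003 -1.77 0 0 0.045;
  0 -0.0024 -0.0006 -3.54 0 0 0.045;
  0 -0.0037 -0.0009 -5.31 0 0 0.045;
  0 -0.0049 -0.0011 -7.07 0 0 0.045;
  0 -0.0061 -0.0013 -8.84 0 0 0.045;
  0 -0.0073 -0.0014 -10.61 0 0 0.045;
(14, 10.2) -> (12.6, 16)
  0 0.0012 -0.0003 1.72 0 0 0.045;
  0 0.0024 -0.0007 3.45 0 0 0.045;
  0 0.0036 -0.0009 5.16 0 0 0.045;
  0 0.0048 -0.0012 6.88 0 0 0.045;
  0 0.0059 -0.0014 8.60 0 0 0.045;
  0 0.0071 -0.0016 10.33 0 0 0.045;
```

Emit:
{"api": "jog_arm", "payload": {"moves": "0 0.0012 -0.0004 1.7 0 0 0.045; 0 0.0024 -0.0007 3.4 0 0 0.045; 0 0.0035 -0.001 5.09 0 0 0.045; 0 0.0047 -0.0012 6.79 0 0 0.045; 0 0.0059 -0.0014 8.48 0 0 0.045; 0 0.007 -0.0016 10.18 0 0 0.045; 0 0.007 -0.0016 10.18 0 0 0.045"}}

```text
clock: 6.55
tool_pos: [0.5822, 0.2047, 0.0709]
tool_rot: [-0.044, 0.989, -0.144, 0.006]
ft_force: [4.5, 0.7, -9.7]
opening: 0.0514
finger_force: 65.8
```

```bash
python3 go.py .5837 .2084 .0626 -.29
```

```text
shift [ 0.0004 -0.0032  0.0087] turn [-5.12  0.01  0.01]
pos [0.5822 0.2047 0.0709] F [ 4.46  0.68 -9.67] M [-0.09 -1.25  0.16] open 0.0514 ff 65.823774933815 t 6.55 q [ 0.02  0.53 -0.48  1.82  0.23  0.8  -2.42]
```

Emit:
{"api": "jog_arm", "payload": {"moves": "0 -0.0012 -0.0003 -1.77 0 0 0.045; 0 -0.0024 -0.0006 -3.54 0 0 0.045; 0 -0.0037 -0.0009 -5.31 0 0 0.045; 0 -0.0049 -0.0011 -7.07 0 0 0.045; 0 -0.0061 -0.0013 -8.84 0 0 0.045; 0 -0.0073 -0.0014 -10.61 0 0 0.045; 0 -0.0073 -0.0014 -10.61 0 0 0.045"}}

```text
clock: 7.25
tool_pos: [0.584, 0.211, 0.0734]
tool_rot: [0.051, 0.988, -0.143, -0.007]
ft_force: [2.1, -2.7, -3.1]
opening: 0.0517
finger_force: 66.4
```

```bash
python3 go.py .5837 .2084 .0626 -.29; python3 -c "
from rock import plan
plan([(14,10.2),(13,17),(17,17)],7)"
```

```text
shift [0.0004 0.0015 0.011 ] turn [ 5.86 -0.02  0.1 ]
pos [0.584  0.211  0.0734] F [ 2.06 -2.71 -3.11] M [-0.67 -0.69  0.14] open 0.0517 ff 66.42516374588013 t 7.25 q [-0.14  0.58 -0.41  1.71  0.35  0.99 -2.56]
(14, 10.2) -> (13, 17)
  0 0.0011 -0.0004 1.60 0 0 0.045;
  0 0.0022 -0.0008 3.20 0 0 0.045;
  0 0.0033 -0.0011 4.80 0 0 0.045;
  0 0.0045 -0.0014 6.39 0 0 0.045;
  0 0.0056 -0.0017 7.99 0 0 0.045;
  0 0.0067 -0.0019 9.59 0 0 0.045;
  0 0.0078 -0.0022 11.19 0 0 0.045;
(13, 17) -> (17, 17)
  0 -0.0006 -0.0003 -0.82 0 0 0.045;
  0 -0.0012 -0.0006 -1.64 0 0 0.045;
  0 -0.0017 -0.0008 -2.46 0 0 0.045;
  0 -0.0023 -0.0011 -3.28 0 0 0.045;
  0 -0.0029 -0.0013 -4.10 0 0 0.045;
  0 -0.0035 -0.0016 -4.92 0 0 0.045;
  0 -0.0041 -0.0018 -5.74 0 0 0.045;
```

Emit:
{"api": "jog_arm", "payload": {"moves": "0 0.0011 -0.0004 1.6 0 0 0.045; 0 0.0022 -0.0008 3.2 0 0 0.045; 0 0.0033 -0.0011 4.8 0 0 0.045; 0 0.0045 -0.0014 6.39 0 0 0.045; 0 0.0056 -0.0017 7.99 0 0 0.045; 0 0.0067 -0.0019 9.59 0 0 0.045; 0 0.0078 -0.0022 11.19 0 0 0.045; 0 0.0078 -0.0022 11.19 0 0 0.045"}}

```text
clock: 8.05
tool_pos: [0.5823, 0.2045, 0.0768]
tool_rot: [-0.05, 0.988, -0.145, 0.008]
ft_force: [2.4, -1.4, -0.1]
opening: 0.0511
finger_force: 66.9
```

```bash
python3 go.py .5837 .2084 .0626 -.29
```

```text
shift [ 0.0002 -0.0027  0.0145] turn [-5.84 -0.03 -0.06]
pos [0.5823 0.2045 0.0768] F [ 2.38 -1.42 -0.08] M [-0.58 -0.51  0.01] open 0.0511 ff 66.93734407424927 t 8.05 q [ 0.03  0.52 -0.49  1.82  0.22  0.8  -2.4 ]
```

Emit:
{"api": "jog_arm", "payload": {"moves": "0 -0.0012 -0.0006 -1.64 0 0 0.045; 0 -0.0023 -0.0011 -3.28 0 0 0.045; 0 -0.0035 -0.0016 -4.92 0 0 0.045; 0 -0.0041 -0.0018 -5.74 0 0 0.045; 0 -0.0041 -0.0018 -5.74 0 0 0.045; 0 -0.0043 -0.0038 -5.74 0 0 0.045; 0 -0.0043 -0.0038 -5.74 0 0 0.045"}}

```text
clock: 8.75
tool_pos: [0.583, 0.2088, 0.0803]
tool_rot: [0.0, 0.99, -0.144, -0.0]
ft_force: [-0.6, 0.5, -1.0]
opening: 0.051
finger_force: 66.8
```

```bash
python3 go.py .5837 .2084 .1626 -.29
```

```text
shift [ 0.0008  0.0002 -0.0823] turn [0.02 0.01 0.05]
pos [0.583  0.2088 0.0803] F [-0.62  0.52 -1.02] M [ 0.02  0.   -0.06] open 0.051 ff 66.83348715305328 t 8.75 q [-0.06  0.54 -0.45  1.77  0.29  0.9  -2.49]
```

The force is down to the relay's own weight, so it is free. Lifting slowly at first.

Emit:
{"api": "jog_arm", "payload": {"moves": "0 0 -0.005 0 0 0 0.045; 0 0 -0.012 0 0 0 0.045; 0 0 -0.022 0 0 0 0.045; 0 0 -0.036 0 0 0 0.045; 0 0 -0.054 0 0 0 0.045; 0 0 -0.072 0 0 0 0.045; 0 0 -0.09 0 0 0 0.045; 0 0 -0.09 0 0 0 0.045"}}

```text
clock: 9.55
tool_pos: [0.5858, 0.2103, 0.1749]
tool_rot: [-0.002, 0.99, -0.144, 0.004]
ft_force: [0.0, 1.2, -1.0]
opening: 0.0513
finger_force: 66.8
```

```bash
python3 go.py .5529 -.2153 .17 .0164
python3 - <<'E'
from h import *
snap('scene','s3')
b=cv2.imread('pics/s3.png')
cv2.imwrite('pics/c4.png',cv2.resize(b[140:280,290:440],(640,597),interpolation=cv2.INTER_CUBIC))
E
```

```text
shift [0.0898 0.4173 0.0035] turn [ -0.22  -0.42 -17.5 ]
pos [0.5858 0.2103 0.1749] F [ 0.    1.17 -0.97] M [ 0.05 -0.02  0.  ] open 0.0513 ff 66.84458166360855 t 9.55 q [-0.03  0.43 -0.48  1.71  0.22  1.06 -2.44]
```

View pics/c4.png

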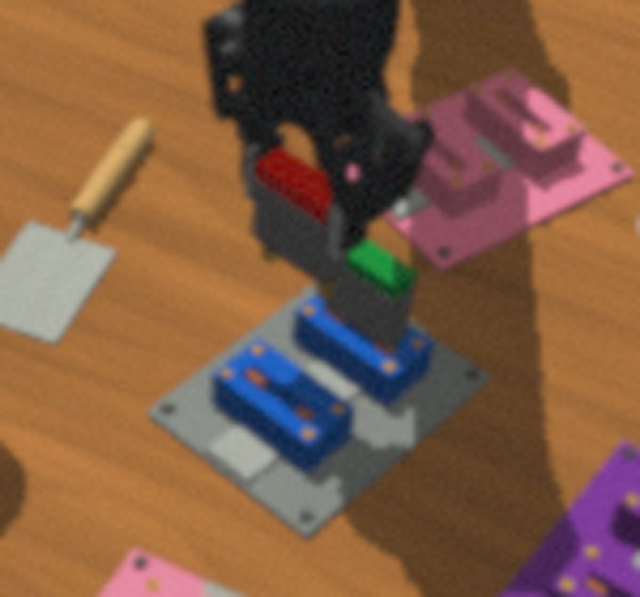

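The relay hangs in the fingers at crop (295,215). The empty socket at (285,400) and the green relay's socket are both down on the rail. Moving over slot 3, raised enough to clear the tub.

```bash
python3 go.py .5849 -.2147 .215 .0164; python3 -c "
from h import *; print(ray('t0',[(349,108)],[.11]))"
```

```text
shift [ 0.1214  0.4066 -0.0428] turn [ -0.13  -0.27 -17.5 ]
pos [0.5847 0.2097 0.173 ] F [-0.46 -0.05 -1.28] M [ 0.02  0.03 -0.  ] open 0.0515 ff 66.84669345617294 t 9.6 q [-0.03  0.43 -0.48  1.71  0.22  1.06 -2.44]
[[0.72277815 0.03590752 0.11      ]]
```

Emit:
{"api": "jog_arm", "payload": {"moves": "0 0 -0.02 0 0 0 0.045; 0.005 0.02 -0.043 0 0 -1 0.045; 0.017 0.055 -0.043 0 0 -3 0.045; 0.029 0.095 -0.043 0 0 -5 0.045; 0.041 0.135 -0.043 0 0 -7 0.045; 0.053 0.175 -0.043 0 0 -9 0.045; 0.065 0.215 -0.043 0 0 -11 0.045; 0.076 0.255 -0.043 0 0 -13 0.045"}}

```text
clock: 10.4
tool_pos: [0.5824, -0.059, 0.2122]
tool_rot: [-0.0, 1.0, -0.03, -0.001]
ft_force: [0.3, -0.3, -0.7]
opening: 0.0514
finger_force: 66.6
```

```bash
python3 go.py .5849 -.2147 .215 .0164
```

```text
shift [ 0.012   0.1553 -0.0028] turn [-0.    0.09 -4.42]
pos [ 0.5824 -0.059   0.2122] F [ 0.34 -0.25 -0.67] M [-0.05 -0.07 -0.01] open 0.0514 ff 66.60723745822906 t 10.4 q [ 0.39  0.31 -0.42  1.76  0.14  1.1  -1.71]
```

Emit:
{"api": "jog_arm", "payload": {"moves": "0.003 0.04 0 0 0 -1 0.045; 0.006 0.08 0 0 0 -2 0.045; 0.009 0.12 0.01 0 0 -3.5 0.045; 0.012 0.145 0.03 0 0 -4.4 0.045; 0.012 0.155 0.05 0 0 -4.4 0.045; 0.012 0.155 0.07 0 0 -4.4 0.045; 0.012 0.155 0.07 0 0 -4.4 0.045; 0.012 0.155 0.07 0 0 -4.4 0.045"}}

```text
clock: 11.2
tool_pos: [0.585, -0.2119, 0.1424]
tool_rot: [-0.001, 1.0, 0.008, -0.001]
ft_force: [-0.0, -0.5, 0.3]
opening: 0.0512
finger_force: 66.7
```

```bash
python3 - <<'E'
from h import *
snap('scene','s4'); snap('top','t4')
q=np.load('q.npy')[1]; s=r.observe(); tp=s['tool_pos']
def boxp(cx,cy,hx,hy,z0,z1): return [(cx+sx*hx,cy+sy*hy,zz) for zz in(z0,z1) for sx,sy in((1,1),(1,-1),(-1,-1),(-1,1))]
im=cv2.resize(cv2.imread('pics/s4.png'),None,fx=8,fy=8,interpolation=cv2.INTER_CUBIC)
def draw(q,b):
    p=(proj('s4',place(q,b))*8+4).round().astype(int)
    for k in range(4):
        for a,c in((k,(k+1)%4),(4+k,4+(k+1)%4),(k,k+4)): cv2.line(im,tuple(map(int,p[a])),tuple(map(int,p[c])),(0,255,255),1)
draw(q,boxp(0,0,.051,.042,0,.008)); draw(q,boxp(.048,0,.003,.022,.008,.048)); draw(q,boxp(.016,0,.003,.022,.008,.048))
o=tp[2]-.0386; draw([tp[0],tp[1],q[2]],boxp(0,0,.01,.026,o+.02,o+.074))
sc=im[8*115:8*205,8*180:8*285]; tt=cv2.imread('pics/t4.png')[150:240,400:505]
cv2.imwrite('pics/c5.png',cv2.resize(sc,(700,600)))
E
python3 go.py .5849 -.2147 .047 .0164
```

```text
shift [-0.002   0.0027  0.0973] turn [ 0.01 -0.1  -0.02]
pos [ 0.5867 -0.2119  0.1443] F [ 1.17 -0.7  -0.92] M [ 0.05  0.01 -0.01] open 0.0508 ff 66.7297375202179 t 11.3 q [ 0.56  0.45 -0.35  1.72  0.18  1.   -1.41]
```

View pics/c5.png

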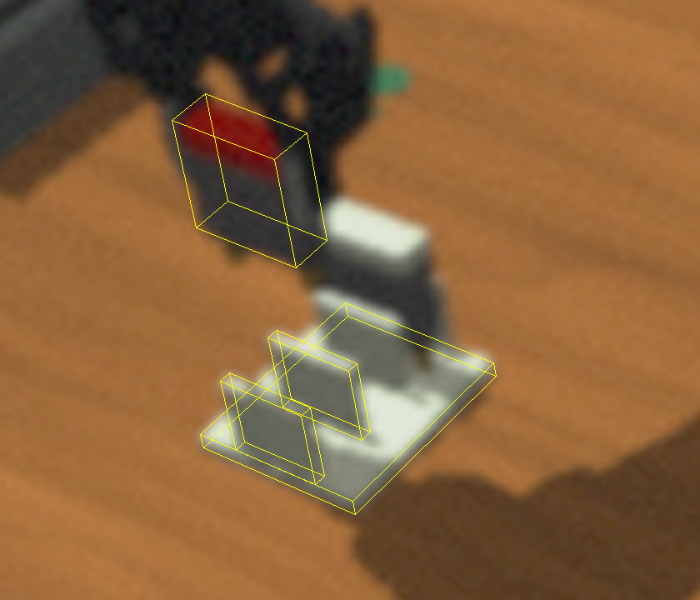

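The rack overlay matches the picture. The held relay's red cap (about (232,137) in the crop) sits a few crop pixels off its predicted box. I'll quantify that with a silhouette fit in both views of the cap.

Run:
```python
from h import *
from scipy.optimize import minimize
tp=r.observe()['tool_pos']; yaw=np.load('q.npy')[1][2]
im=np.load('pics/s4.npz')['color']; big=cv2.resize(im,None,fx=4,fy=4,interpolation=cv2.INTER_CUBIC).astype(int)
R,G,B=big[...,0],big[...,1],big[...,2]; m=(R>55)&(G<.5*R)&(B<.5*R)
w=np.zeros_like(m); w[4*125:4*150,4*195:4*240]=1; m&=w
print('mask',m.sum(),[ (a.min()/4,a.max()/4) for a in np.nonzero(m)][::-1])
o=tp[2]-.0386
def model(dx,dy,dz):
    P=[(a*.01,b*.026,o+z+dz) for a in(1,-1) for b in(1,-1) for z in(.062,.074)]
    p=proj('s4',place([tp[0]+dx,tp[1]+dy,yaw],P))*4+1.5; k=np.zeros(m.shape,np.uint8)
    cv2.fillConvexPoly(k,np.round(cv2.convexHull(p.astype(np.float32))*16).astype(np.int32),1,shift=4); return k>0
print('model',model(0,0,0).sum(),[(a.min()/4,a.max()/4) for a in np.nonzero(model(0,0,0))][::-1])
for dz in(-.003,0,.003):
    f=lambda d:(model(d[0]*.01,d[1]*.01,dz)^m).sum()/m.sum()
    s=min((minimize(f,d0,method='Nelder-Mead',options=dict(initial_simplex=np.array([d0,(d0[0]+.5,d0[1]),(d0[0],d0[1]+.5)]))) for d0 in((0,0),(-.4,.3),(.4,0))),key=lambda s:s.fun)
    print(dz,(s.x*10).round(2),'mm',round(s.fun,3))
```

```text
mask 1880 [(np.float64(206.75), np.float64(222.0)), (np.float64(129.75), np.float64(141.75))]
model 2685 [(np.float64(205.75), np.float64(226.5)), (np.float64(129.0), np.float64(142.5))]
-0.003 [-1.84 -4.88] mm 0.417
0 [ 1.01 -1.8 ] mm 0.426
0.003 [3.36 2.77] mm 0.439
```

The offset in hand is within about 1 mm, so I descend onto slot 3 in stages and watch the force.

Emit:
{"api": "jog_arm", "payload": {"moves": "-0.002 0.0027 0.015 0 0 0 0.045; -0.002 0.0027 0.03 0 0 0 0.045; -0.002 0.0027 0.045 0 0 0 0.045; -0.002 0.0027 0.05 0 0 0 0.045; -0.002 0.0027 0.05 0 0 0 0.045; -0.002 0.0027 0.05 0 0 0 0.045"}}

```text
clock: 11.9
tool_pos: [0.5839, -0.2152, 0.0931]
tool_rot: [-0.0, 1.0, 0.007, 0.0]
ft_force: [0.2, 0.9, -1.2]
opening: 0.051
finger_force: 66.8
```

```bash
python3 go.py .5849 -.2147 .047 .0164
```

```text
shift [ 0.001  -0.0005  0.0461] turn [-0.01 -0.   -0.09]
pos [ 0.5839 -0.2152  0.0931] F [ 0.19  0.86 -1.17] M [-0.01  0.02 -0.02] open 0.051 ff 66.78279519081116 t 11.9 q [ 0.55  0.51 -0.33  1.76  0.2   0.91 -1.42]
```

Emit:
{"api": "jog_arm", "payload": {"moves": "0.001 0 0.004 0 0 0 0.045; 0.001 0 0.008 0 0 0 0.045; 0.001 0 0.012 0 0 0 0.045; 0.001 0 0.016 0 0 0 0.045; 0.001 0 0.016 0 0 0 0.045"}}

```text
clock: 12.4
tool_pos: [0.584, -0.2152, 0.0763]
tool_rot: [-0.0, 1.0, 0.007, -0.001]
ft_force: [-0.1, 1.0, -1.2]
opening: 0.0513
finger_force: 66.8
```

```bash
python3 go.py .5849 -.2147 .047 .0164
python3 - <<'E'
from h import *
snap('scene','s5')
cv2.imwrite('pics/c6.png',cv2.resize(cv2.imread('pics/s5.png')[125:205,190:285],(712,600),interpolation=cv2.INTER_CUBIC))
E
```

```text
shift [ 0.001  -0.0005  0.0293] turn [-0.03  0.09 -0.1 ]
pos [ 0.584  -0.2152  0.0763] F [-0.07  1.02 -1.16] M [ 0.02 -0.03 -0.  ] open 0.0513 ff 66.78484976291656 t 12.4 q [ 0.55  0.53 -0.33  1.76  0.21  0.89 -1.43]
```

View pics/c6.png

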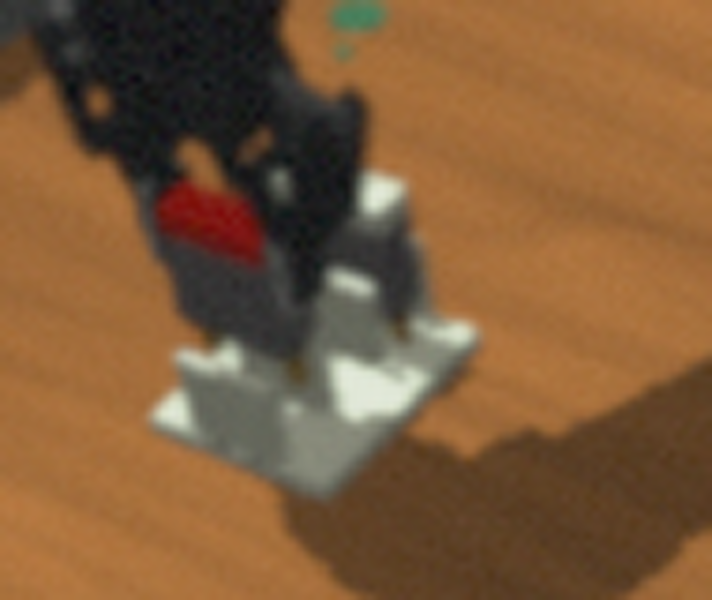

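The relay is between the last divider (crop (240,390)) and the next one. Its blades at (210,340) and (297,370) are entering slot 3 with no contact force. Continuing down.

Emit:
{"api": "jog_arm", "payload": {"moves": "0.001 -0.0005 0.004 0 0 0 0.045; 0.001 -0.0005 0.008 0 0 0 0.045; 0.001 -0.0005 0.012 0 0 0 0.045; 0.001 -0.0005 0.016 0 0 0 0.045; 0.001 -0.0005 0.02 0 0 0 0.045; 0.001 -0.0005 0.023 0 0 0 0.045; 0.001 -0.0005 0.023 0 0 0 0.045; 0.001 -0.0005 0.023 0 0 0 0.045"}}

```text
clock: 13.25
tool_pos: [0.5857, -0.2148, 0.0541]
tool_rot: [-0.0, 1.0, 0.007, -0.0]
ft_force: [0.9, 0.4, -0.8]
opening: 0.0509
finger_force: 66.8
```

```bash
python3 go.py .5849 -.2147 .047 .0164
```

```text
shift [-0.0008 -0.0001  0.0071] turn [-0.   0.  -0.1]
pos [ 0.5857 -0.2148  0.0541] F [ 0.9   0.37 -0.77] M [-0.02  0.09 -0.02] open 0.0509 ff 66.78368657827377 t 13.25 q [ 0.54  0.56 -0.32  1.77  0.23  0.85 -1.44]
```

Emit:
{"api": "jog_arm", "payload": {"moves": "-0.0005 0 0.002 0 0 0 0.045; -0.0005 0 0.004 0 0 0 0.045; -0.0005 0 0.006 0 0 0 0.045; -0.0005 0 0.006 0 0 0 0.045; -0.0005 0 0.006 0 0 0 0.045"}}

```text
clock: 13.75
tool_pos: [0.5851, -0.2148, 0.0481]
tool_rot: [-0.0, 1.0, 0.007, -0.0]
ft_force: [0.3, -0.1, -0.2]
opening: 0.0512
finger_force: 66.8
```

Emit:
{"api": "jog_arm", "payload": {"moves": "0 0 0.001 0 0 0 0.045; 0 0 0.002 0 0 0 0.045; 0 0 0.002 0 0 0 0.045; 0 0 0.002 0 0 0 0.045"}}

```text
clock: 14.15
tool_pos: [0.5855, -0.2149, 0.0468]
tool_rot: [0.0, 1.0, 0.007, 0.0]
ft_force: [-0.1, -0.1, 2.8]
opening: 0.0512
finger_force: 67.3
```

It is standing on the slot floor (Fz rose from -1 to +2.8 N at the expected height). Releasing.

Emit:
{"api": "jog_arm", "payload": {"moves": "0 0 0 0 0 0 0.054; 0 0 0 0 0 0 0.058; 0 0 0 0 0 0 0.064; 0 0 0 0 0 0 0.075; 0 0 0 0 0 0 0.0854; 0 0 0 0 0 0 0.0854; 0 0 0 0 0 0 0.0854"}}

```text
clock: 14.85
tool_pos: [0.5852, -0.2148, 0.0462]
tool_rot: [-0.0, 1.0, 0.007, 0.0]
ft_force: [0.0, 0.1, -0.1]
opening: 0.0855
finger_force: 0.0
```

Emit:
{"api": "jog_arm", "payload": {"moves": "0 0 -0.01 0 0 0 0.0854; 0 0 -0.025 0 0 0 0.0854; 0 0 -0.045 0 0 0 0.0854; 0 0 -0.07 0 0 0 0.0854; 0 0 -0.1 0 0 0 0.0854; 0 0 -0.14 0 0 0 0.0854; -0.05 0 -0.17 0 0 0 0.0854; -0.1 0 -0.17 0 0 0 0.0854"}}

```text
clock: 15.65
tool_pos: [0.497, -0.2164, 0.2223]
tool_rot: [0.002, 1.0, 0.009, 0.006]
ft_force: [-0.9, -0.3, -0.4]
opening: 0.0851
finger_force: 0.0
```

Run:
```python
from h import *
snap('scene','s6'); snap('top','t6'); s=r.observe(); print(s['tool_pos'],s['ft_force'],s['opening'],s['clock'])
a=cv2.imread('pics/s6.png'); cr=lambda x,y,w,h: cv2.resize(a[y:y+h,x:x+w],(400,340),interpolation=cv2.INTER_CUBIC)
cv2.imwrite('pics/c7.png',np.hstack([cr(190,125,94,80),cr(310,170,118,100)]))
```

```text
[ 0.48436471 -0.21699858  0.21566877] [-0.0841473   0.12409542 -0.67513974] 0.08537166668915545 15.75
```

View pics/c7.png

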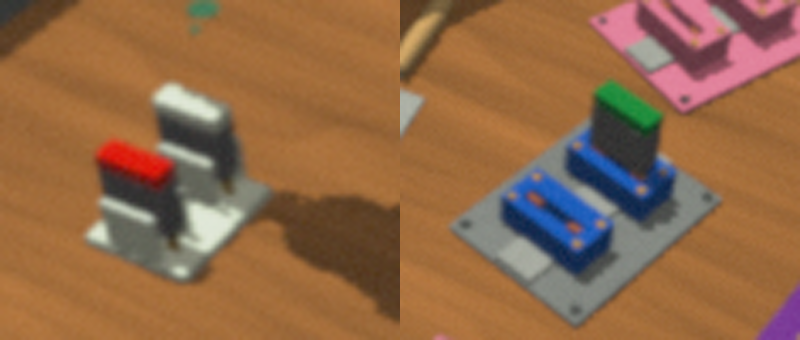

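The red relay stands upright in slot 3 (crop (140,190)), the spare is untouched (190,120), and the green relay is seated with both sockets down. Handing in.

```bash
python3 -c "
from cell import r; print(r.sign_off())"
```

```text
the job is handed in; nothing more can be done
None
```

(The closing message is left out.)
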